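# Slip the long cutting ruler out of a half-opening drawer and hold it over the mat

### The arm

A 7-joint arm with a two-finger parallel gripper is mounted at the origin on the work surface. World frame = base frame: x ahead of the robot, y to its left, z up, the work surface at z = 0. Lengths are in m, angles in rad, forces in N, time in s.
With the tool pointing down it reaches from about 0.425 to 0.875 m from the base axis. Payload 8.4 kg.
Tool frame: the origin (TCP) lies midway between the tips of the shut fingers; the grasp point (between the pads) lies 19 mm behind it; z points along the fingers, y is the line along which they close (so a half turn about z gives the same grasp; the last joint's range is limited). The gripper opens to 85 mm and grips with 20 to 120 N. Pads are 22 mm wide; open, the fingers measure 114 mm over their backs; the gripper's body (76 mm by 85 mm) begins 54 mm behind the grasp point. The pads swing forward as they close: fully open they stand 13 mm farther back than shut.
Start: joints at [1.21, 0.333, 0.04, 1.465, -0.013, 1.343, -0.059], TCP at [0.168, -0.628, 0.231] pointing down, gripper open.
Joint ranges: [-2.58, 2.58], [-0.38, 2.09], [-1.3, 1.39], [0.25, 2.4], [-1.5, 4.64], [0.08, 2.09], [-2.65, 2.65]. Speed limits (rad/s): [2.22, 2.22, 2.79, 2.79, 3.14, 3.14, 3.14].

### API

Orientations are given as [roll, pitch, yaw] about the fixed x, y, z axes, in that order (R = Rz(yaw) Ry(pitch) Rx(roll)).
In Python, from cell import get_obs, read_camera, camera_model, ticket, find_in, regions_of, mark_of gives the robot as it stands.
- The arm moves only by the shell command python3 -m jog 'ROWS' [OPENING] [FORCE]. ROWS is text: rows parted by semicolons, each of 6 numbers parted by spaces: the shift along the world's x, y, z in mm, then the turn, a rotation vector about the world's x, y, z in rad. A call has 1 to 8 rows; each row shifts and turns the commanded pose from where the row before left it; what a row does not reach is not made up. A row lasts 1/8 s, in which the tool goes at most 62.5 mm and 10.7 degrees, less where a joint would pass 70% of its speed; a pose out of reach is approached as far as the arm can. A call with a gripper value outside its range is refused whole. OPENING is the closure, from -1 (fully open) to 1 (shut), set as the call begins (- or left out, the last holds). The fingers move at their own pace and stop on an object; FORCE is the grip in N (left out, the last holds). Time passes only in rows, so rows that do not move let the fingers close. It gives the time, the measured TCP pose, the force, the opening and the grip force at its end, in the units of the state.
- get_obs(): the state, without advancing time (a new reading comes with each control period).
- read_camera(name): name is "side" or "top"; returns the picture (480x640x3 uint8, red, green, blue); there is no depth.
- camera_model(name): a dict with "intrinsics" (3x3 intrinsics, pixels), "R" (3x3) and "t" (3): a world point X has camera coordinates R X + t. Camera axes: x right, y down, z forward; pixel columns grow to the right and rows downward; lengths in m; the calibration is good to about 2 mm. A picture is of the moment at which its call begins. camera_model takes no time and is no camera call.
- ticket.finish_job(): hands the job in; it is judged then, once.
Trained networks look in the newest picture that a camera, given by its name, has taken for a name from the list of things; names that differ only in an ending like _2 or _b are one class to them, and where a whole thing is asked for, a point or a joint stands for the part that bears it (a point fixed in the world has none). Each returns a list of dicts, best first, with "p" (0 to 1); they miss things now and then, are a little off and sometimes report something else, mostly with a low value. They report only what shows in the picture. A call takes as long as a camera call.
- find_in(label, camera): "box" ([left, top, right, bottom] in pixels, round what is visible of it).
- regions_of(label, camera): "pixels" (480x640 bool, what is visible of it) and "box" ([left, top, right, bottom] in pixels, round what is visible of it).
- mark_of(label, camera): "at" ([row, column] in pixels: a listed point, or the origin of a listed thing).
The state is a dict: "time": time; "qpos": joint angles; "qd": joint speeds; "effort": joint torques, N m; "position": TCP position; "tcp_rot": TCP orientation; "ft_force": force on the tool from outside, world axes, zero at the start; "ft_torque": the same for the moment, N m; "grip_width": finger opening in m; "grip_force": force on a finger pad.
Only numpy, scipy, OpenCV 4.12 (cv2) and the standard library are available. Lean on these libraries where they do the work, as an engineer would, in place of code of your own. Each camera call takes 0.05 s, during which the arm holds its last target. There are 200 camera calls.

### The job

Pull the top drawer of the desk unit out to its stop. It opens only halfway, so tilt the long cutting ruler front end up and draw it out at a slant, over the drawer front and out from under the unit's top, without forcing it against the unit; leave the stapler lying in the drawer and do not disturb the mug or the yellow notes. Finish still holding the ruler in the gripper, level, right way up, over the middle of the green cutting mat and along its long side, about 10 cm above it and still, so that a sheet can be slid in underneath.

Things in the scene. Friction and masses are not known exactly. Their poses are not given: they have to be found in the camera images.
- unit: Low wooden two-drawer unit fixed on the desk, its drawers opening to the robot's left (about world +y). Carcass 290 wide (its y), 370 deep (its x), 181 high, top board 10 thick. Origin: underside, middle of the carcass's front edge; x points to its back, z up. Drawers open towards its -x; their front panels, 14 thick, stand before the carcass.
- opening (a point): Middle of the front lower edge of the unit's top board, 171 above the desk; axes as the unit's. When the drawer is out, the way up and out of it is the gap from here to the drawer's front panel: 165 long, while the ruler is 310 long. The ruler must pass under this edge and over the drawer front (whose top is 10 higher than this edge, flush with the unit's top).
- drawer (a joint): Travel of the top drawer, m: 0 shut, 0.165 out at its stop. It slides stiffly (about 2 N) and stays where it is left. Inside: 345 long (x), 250 wide (y), floor 101 above the desk, front panel 14 thick with its top 80 above that floor, side and back walls 45 high. It starts shut or up to 10 mm ajar.
- drawer_handle (a point): Middle of the top drawer's steel bar handle: a bar about 10 thick, 110 long along the unit's y, its centre 35 in front of the drawer's front panel, 151 above the desk (30 below the unit's top); moves with the drawer. Can be pinched from above, one finger in the gap behind it.
- drawer_floor (a point): Point on the inner floor of the top drawer, at the middle of its front panel's inner face; axes as the unit's (x to the back); moves with the drawer.
- ruler: Safety cutting ruler, 310 long (its x), 40 wide (its y), lying flat in the top drawer, roughly along the drawer: aluminium blade 4 thick with a red finger rib along its middle, 14 wide and 12 high on top of the blade (16 in all, rib z 4 to 16, vertical sides; take it across the rib). 0.08 to 0.15 kg. Origin: centre of its underside; +x end lies to the back of the drawer, z up.
- ruler_front (a point): Underside middle of the ruler's front (-x) end, 155 from its centre.
- ruler_rear (a point): Underside middle of the ruler's rear (+x) end, 155 from its centre; with the drawer out it still lies 150 to 180 behind the top board's front edge.
- mat: Green cutting mat with a white grid, fixed flat on the desk in front of the unit's drawers: 300 long (its x), 220 wide (its y), 3 thick. Origin: centre of its underside.
- stapler: Blue and black stapler, 125 x 36 x 44 high, lying in the top drawer along its +y wall (the one farther from the robot). Origin: centre of its underside.
- mug: White mug standing on the desk beyond the drawers and the mat, 80 across, 88 high, handle at its +y. Origin: centre of its underside.
- notes: Block of yellow sticky notes on top of the unit, 76 x 76 x 36. Origin: centre of its underside.

How it is judged:
By the outcome, as a careful person would: the job done as asked, in the order asked, and still so for the second after the job is handed in, while the arm keeps its last pose, push and grip.
It also fails if it takes over 58 s, if anything falls off the work surface, if the arm or the gripper's body presses on something with over 40 N, if the wrist force passes 120 N, or if a joint passes its speed limit or range.

## Working session

There is one attempt and no reset: what is moved stays moved. The work goes in short steps, Python scripts to look and compute and a shell command to move; the robot and the scene stay as the last step left them, time stands still between calls to the robot, and variables do not carry over. Pictures are saved under pics/ and viewed, at most 10 in all, crops included, and the job is handed in when it is done.

```bash
ls; mkdir -p pics; python3 - <<'E'
from cell import *
import cv2,numpy as np
o=get_obs();print({k:np.round(v,3) for k,v in o.items()})
for c in("side","top"):
    im=read_camera(c);cv2.imwrite(f"pics/{c}0.png",im[:,:,::-1])
    m=camera_model(c);print(c,m)
    for l in("unit","opening","drawer_handle","mat","mug","notes","ruler"):
        try:r=mark_of(l,c);print(l,[(np.round(q["at"],1),round(q["p"],2)) for q in r[:2]])
        except Exception as e:print(l,e)
E
```

```text
pics
{'time': np.float64(0.0), 'qpos': array([ 1.21 ,  0.334,  0.04 ,  1.466, -0.013,  1.343, -0.058]), 'qd': array([ 0.001,  0.   , -0.   ,  0.001,  0.001, -0.001, -0.   ]), 'effort': array([ 1.0000e-03, -6.5856e+01,  1.3660e+00, -4.0556e+01,  1.7000e-02,
        1.3000e-02, -0.0000e+00]), 'position': array([ 0.168, -0.627,  0.23 ]), 'tcp_rot': array([-3.14 ,  0.   ,  0.262]), 'ft_force': array([-0.173, -0.391,  0.271]), 'ft_torque': array([-0.031,  0.047, -0.05 ]), 'grip_force': np.float64(0.0), 'grip_width': np.float64(0.086)}
side {'intrinsics': array([[448.4251481 ,   0.        , 327.798452  ],
       [  0.        , 448.4251481 , 242.77239914],
       [  0.        ,   0.        ,   1.        ]]), 'R': array([[-0.99894207, -0.04583082, -0.00377892],
       [-0.02996297,  0.71100913, -0.70254412],
       [ 0.03488502, -0.70168764, -0.71163016]]), 't': array([0.6247788 , 0.11413993, 1.08700398])}
unit [(array([365.4, 280. ]), 0.65), (array([268. , 347.2]), 0.6)]
opening [(array([218.3, 346.3]), 0.92)]
drawer_handle [(array([242.4, 350.8]), 0.74), (array([166.5, 323.4]), 0.37)]
mat [(array([448. , 400.1]), 0.94)]
mug []
notes [(array([169.7, 323.5]), 0.72)]
ruler []
top {'intrinsics': array([[478.90643003,   0.        , 316.81253487],
       [  0.        , 478.90643003, 244.22312119],
       [  0.        ,   0.        ,   1.        ]]), 'R': array([[-0.01649149, -0.99964964,  0.02070322],
       [-0.98580261,  0.0127957 , -0.16742011],
       [ 0.16709654, -0.02317029, -0.98566824]]), 't': array([0.00219969, 0.62734644, 1.24047545])}
unit [(array([264.5, 327.3]), 0.57)]
opening [(array([257.8, 333.3]), 0.65)]
drawer_handle [(array([259.5, 313.7]), 0.97), (array([217.4, 227.7]), 0.21)]
mat [(array([304.9, 172.9]), 0.7)]
mug [(array([218.6, 225.9]), 0.94), (array([261.6, 329.4]), 0.37)]
notes [(array([223.7, 407.8]), 0.63), (array([215.7, 228.1]), 0.55)]
ruler []
```

View pics/top0.png

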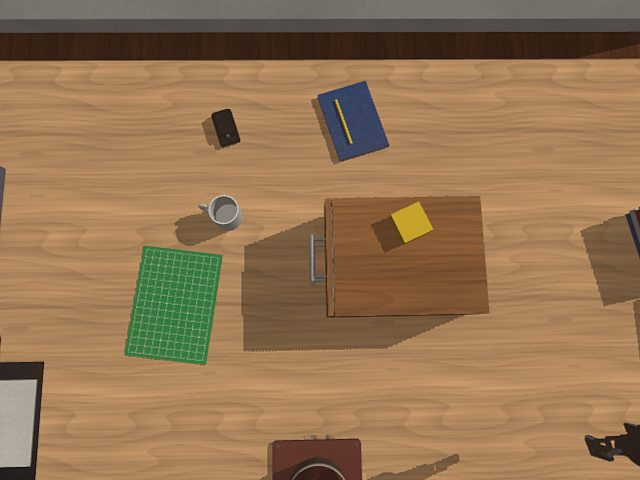

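View pics/side0.png

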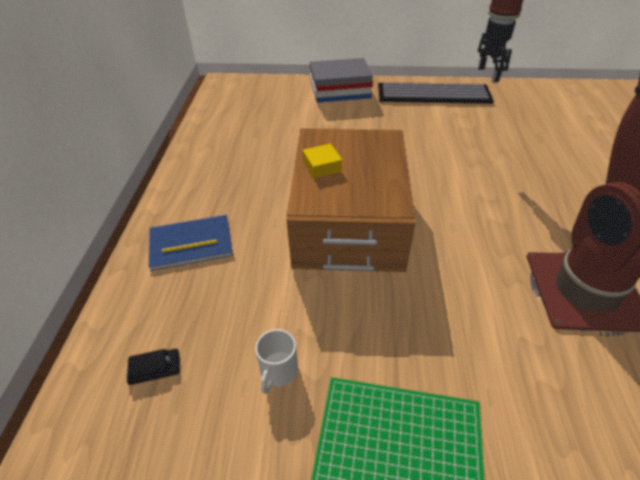

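```bash
cat > h.py <<'E'
import numpy as np
from cell import *
def ray(c,r,col):
    m=camera_model(c);R=m["R"];C=-R.T@m["t"]
    d=R.T@np.linalg.inv(m["intrinsics"])@np.array([col,r,1.]);return C,d/np.linalg.norm(d)
def atz(c,rc,z):
    C,d=ray(c,*rc);return C+d*(z-C[2])/d[2]
def tri(a,b):
    A=np.zeros((3,3));v=np.zeros(3);rs=[ray("top",*a),ray("side",*b)]
    for C,d in rs:
        P=np.eye(3)-np.outer(d,d);A+=P;v+=P@C
    X=np.linalg.solve(A,v);return X,[np.linalg.norm((np.eye(3)-np.outer(d,d))@(X-C)) for C,d in rs]
def proj(c,X):
    m=camera_model(c);p=m["intrinsics"]@(m["R"]@np.asarray(X)+m["t"]);return np.round([p[1]/p[2],p[0]/p[2]],1)
E
python3 - <<'E'
from h import *
np.set_printoptions(precision=4,suppress=True)
print("handle",atz("top",(259.5,313.7),.151),atz("side",(242.4,350.8),.151))
print("open",atz("top",(257.8,333.3),.171),atz("side",(218.3,346.3),.171))
print("unit",atz("top",(264.5,327.3),0),atz("side",(268,347.2),0))
print("mat",atz("top",(304.9,172.9),.0),atz("side",(448,400.1),.0))
print("mug",atz("top",(218.6,225.9),.0))
print("notes",atz("top",(223.7,407.8),.181),atz("side",(169.7,323.5),.181))
E
```

```text
handle [0.5724 0.0036 0.151 ] [0.5734 0.0117 0.151 ]
open [ 0.5732 -0.044   0.171 ] [ 0.5848 -0.045   0.171 ]
unit [ 0.5784 -0.0367  0.    ] [ 0.5782 -0.046   0.    ]
mat [0.473  0.3883 0.    ] [0.4738 0.3925 0.    ]
mug [0.7131 0.2475 0.    ]
notes [ 0.6538 -0.2285  0.181 ] [ 0.6454 -0.2136  0.181 ]
```

The top view shows the unit's top at columns 325–489, rows 197–317, with its handle bar at about (row 259, col 313). The mat is at (305, 173), the mug at (212, 224) and the notes at (222, 411). In the side view the mug sits beside the mat and the drawer looks nearly shut.

```bash
python3 - <<'E'
from h import *
import cv2
np.set_printoptions(precision=4,suppress=True)
im=read_camera("top")
cv2.imwrite("pics/c1.png",cv2.resize(im[180:330,300:500],None,fx=4,fy=4,interpolation=cv2.INTER_CUBIC)[:,:,::-1])
m=regions_of("mat","top")[0]["pixels"].astype(np.uint8)
c=max(cv2.findContours(m,0,2)[0],key=cv2.contourArea)[:,0,:]
P=np.array([atz("top",(p[1],p[0]),.003)[:2] for p in c],np.float32)
print("mat",cv2.minAreaRect(P))
for c,n in(((198,326),"fR"),((317,328),"fN"),((197,480),"bF"),((313,489),"bN")):print(n,atz("top",c,.181))
for p in((235,315),(283,313)):print(atz("top",p,.156))
E
```

```text
mat ((0.47503215074539185, 0.38556933403015137), (0.22533391416072845, 0.30317002534866333), 82.15995788574219)
fR [ 0.7211 -0.0287  0.181 ]
fN [ 0.4304 -0.0277  0.181 ]
bF [ 0.7195 -0.4122  0.181 ]
bN [ 0.4336 -0.4127  0.181 ]
[ 0.6332 -0.0005  0.156 ]
[0.5137 0.0063 0.156 ]
```

View pics/c1.png

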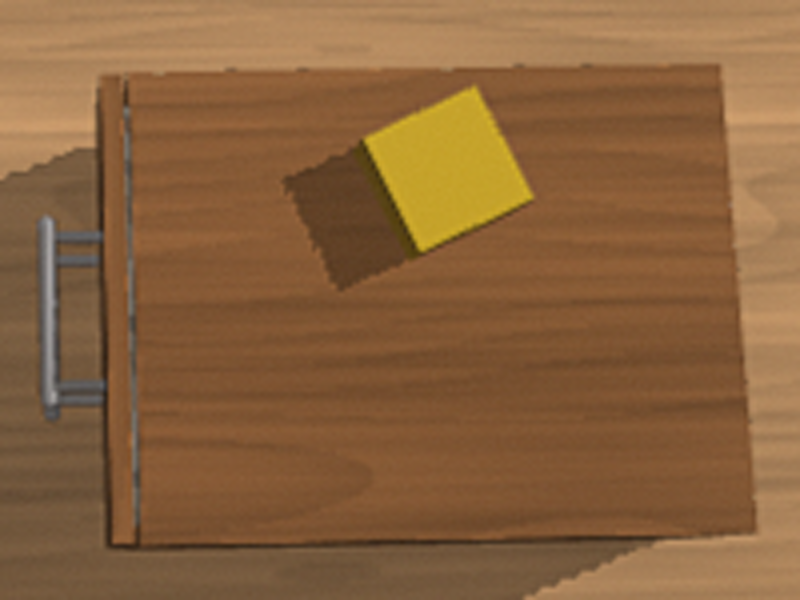

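The crop shows the carcass front edge from about (row 198.5, col 332.5) to (316.2, 334.5). The handle bar runs from (234, 311.5) to (284.5, 313.2), and there is a small gap between panel and carcass (drawer slightly ajar).

```bash
python3 - <<'E'
from h import *
np.set_printoptions(precision=4,suppress=True)
for n,c in dict(pF=(198.7,325.2),pN=(316.5,328),cF=(198.5,332.5),cN=(316.2,334.5),bF=(196.2,480.2),bN=(313.2,489)).items():print(n,atz("top",c,.181))
print(atz("top",(234,311.5),.153),atz("top",(284.5,313.2),.153))
E
```

```text
pF [ 0.7194 -0.0266  0.181 ]
pN [ 0.4315 -0.0277  0.181 ]
cF [ 0.7197 -0.0447  0.181 ]
cN [ 0.432  -0.0431  0.181 ]
bF [ 0.7216 -0.4128  0.181 ]
bN [ 0.4331 -0.4127  0.181 ]
[0.6364 0.0081 0.153 ] [0.5102 0.0058 0.153 ]
```

```bash
python3 -m jog '0 0 50 0 0 0; 20 30 40 0 0 -0.06; 30 45 0 0 0 -0.1; 30 45 0 0 0 -0.1; 30 45 0 0 0 0; 30 45 0 0 0 0; 30 45 0 0 0 0; 30 45 0 0 0 0' 0.34 60
python3 -m jog '30 45 0 0 0 0; 30 45 0 0 0 0; 30 45 0 0 0 0; 30 45 0 0 0 0; 30 45 0 0 0 0; 25 45 0 0 0 0; 10 35 -10 0 0 0; 0 0 0 0 0 0'
```

```text
time: 1.9
position: [0.369, -0.3262, 0.3216]
tcp_rot: [3.141, -0.001, 0.002]
ft_force: [0.7, -0.0, 0.1]
grip_width: 0.0285
grip_force: 0.0
time: 2.9
position: [0.5533, -0.0192, 0.3106]
tcp_rot: [-3.14, 0.001, 0.007]
ft_force: [-0.4, 0.4, 0.2]
grip_width: 0.0285
grip_force: 0.0
```

```bash
python3 -m jog '21 27 -20 0 0 -0.007; 0 0 -45 0 0 0; 0 0 -45 0 0 0; 0 0 -20 0 0 0; 0 0 0 0 0 0'
python3 - <<'E'
from h import *
import cv2
print(get_obs()["position"])
for c in("side","top"):
    im=read_camera(c);r=im[110:290,230:470] if c=="side" else im[170:350,220:460]
    cv2.imwrite(f"pics/{c}2.png",cv2.resize(r,None,fx=3,fy=3)[:,:,::-1])
E
```

```text
time: 3.52
position: [0.5732, 0.0028, 0.18]
tcp_rot: [3.141, 0.003, -0.007]
ft_force: [0.2, 0.3, 0.4]
grip_width: 0.0283
grip_force: 0.0
[0.57320455 0.00283399 0.1800233 ]
```

View pics/side2.png

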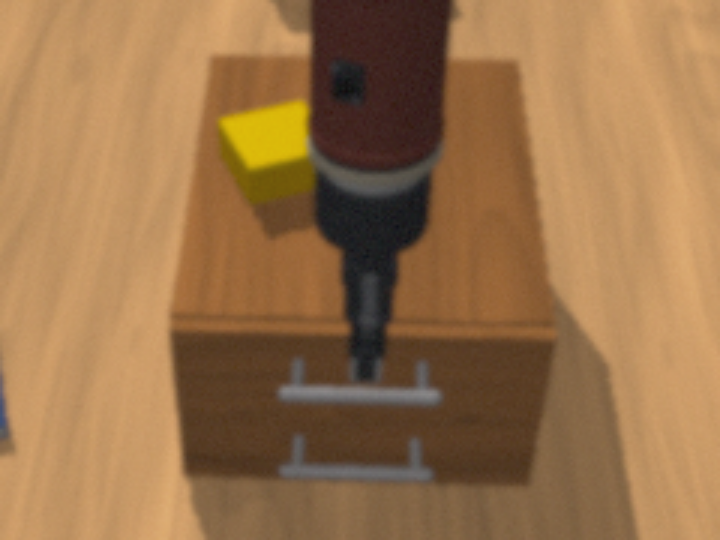

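The gripper hangs over the handle bar, which is centred at crop (359, 393), and is aligned with it; the notes are untouched.

```bash
python3 -m jog '1 5 0 0 0 0.007; 0 0 -15 0 0 0; 0 0 -15 0 0 0; 0 0 -13 0 0 0; 0 0 0 0 0 0'
```

```text
time: 4.25
position: [0.5754, 0.0093, 0.1382]
tcp_rot: [3.141, -0.0, 0.002]
ft_force: [-0.9, 0.2, 4.8]
grip_width: 0.0282
grip_force: 1.8
```

```bash
python3 -m jog '0 0 0 0 0 0; 0 0 0 0 0 0; 0 0 0 0 0 0' 1 50
```

```text
time: 4.62
position: [0.5751, 0.0089, 0.1378]
tcp_rot: [3.142, 0.001, 0.002]
ft_force: [1.2, -1.5, -1.7]
grip_width: 0.009
grip_force: 48.7
```

```bash
python3 -m jog '0 8 0 0 0 0; 0 18 0 0 0 0; 0 22 0 0 0 0; 0 24 0 0 0 0; 0 24 0 0 0 0; 0 24 0 0 0 0; 0 20 0 0 0 0; 0 12 0 0 0 0'
python3 -m jog '0 6 0 0 0 0; 0 4 0 0 0 0; 0 0 0 0 0 0'
```

```text
time: 5.62
position: [0.5745, 0.163, 0.1379]
tcp_rot: [-3.141, 0.001, 0.003]
ft_force: [-0.8, -2.3, -2.7]
grip_width: 0.009
grip_force: 49.2
time: 6.0
position: [0.5745, 0.1695, 0.1378]
tcp_rot: [3.139, 0.002, 0.0]
ft_force: [-3.5, -5.6, -0.0]
grip_width: 0.009
grip_force: 49.4
```

```bash
python3 -m jog '0 3 0 0 0 0; 0 2 0 0 0 0; 0 0 0 0 0 0'
```

```text
time: 6.38
position: [0.5745, 0.1696, 0.1378]
tcp_rot: [3.133, 0.004, -0.003]
ft_force: [-8.8, -18.3, 5.8]
grip_width: 0.0088
grip_force: 50.4
```

```bash
python3 -m jog '0 -4 0 0 0 0; 0 0 0 0 0 0; 0 0 0 0 0 0; 0 0 25 0 0 0; 0 0 40 0 0 0; 0 0 50 0 0 0; 0 30 40 0 0 0; 0 50 0 0 0 0.05' 0.3 60
python3 -m jog '-40 30 0 0 0 0.12; -40 20 0 0 0 0.15; 0 0 0 0 0 0.15; 0 0 0 0 0 0.15; 0 0 0 0 0 0.15; 0 0 0 0 0 0.15'
python3 - <<'E'
from h import *
import cv2
np.set_printoptions(precision=4,suppress=True)
for c in("top","side"):
    im=read_camera(c);r=im[110:290,230:470] if c=="side" else im[180:330,240:440]
    cv2.imwrite(f"pics/{c}3.png",cv2.resize(r,None,fx=3.5 if c=="side" else 4,fy=3.3 if c=="side" else 4,interpolation=cv2.INTER_CUBIC)[:,:,::-1])
    for l,z in(("ruler",.101),("ruler_front",.101),("drawer_handle",.151),("drawer_floor",.101),("opening",.171),("stapler",.101)):
        r=mark_of(l,c);print(c,l,[(np.round(q["at"],1),round(q["p"],2),atz(c,q["at"],z)) for q in r[:2]])
E
```

```text
time: 7.38
position: [0.5772, 0.2525, 0.2977]
tcp_rot: [-3.14, -0.007, 0.049]
ft_force: [0.5, 0.2, -0.5]
grip_width: 0.0299
grip_force: 0.0
time: 8.12
position: [0.495, 0.3028, 0.2935]
tcp_rot: [-3.141, -0.001, 0.928]
ft_force: [0.2, -0.5, -0.6]
grip_width: 0.0297
grip_force: 0.0
top ruler [(array([267.6, 332.8]), 0.88, array([ 0.5575, -0.0462,  0.101 ]))]
top ruler_front [(array([265.2, 276.6]), 0.77, array([0.5657, 0.0985, 0.101 ]))]
top drawer_handle [(array([260.5, 246.7]), 0.81, array([0.5721, 0.1692, 0.151 ])), (array([258.2, 333. ]), 0.26, array([ 0.575 , -0.0444,  0.151 ]))]
top drawer_floor [(array([261.4, 271.3]), 0.84, array([0.5758, 0.1122, 0.101 ]))]
top opening [(array([257.8, 334.2]), 0.79, array([ 0.5731, -0.0462,  0.171 ]))]
top stapler []
side ruler [(array([239. , 354.1]), 0.84, array([ 0.5645, -0.0496,  0.101 ])), (array([167.7, 323.7]), 0.34, array([ 0.6519, -0.3326,  0.101 ]))]
side ruler_front []
side drawer_handle [(array([299.8, 349. ]), 0.95, array([0.5754, 0.1703, 0.151 ]))]
side drawer_floor [(array([294. , 347.9]), 0.76, array([0.5769, 0.1168, 0.101 ]))]
side opening [(array([217.5, 350.7]), 0.93, array([ 0.5749, -0.0481,  0.171 ]))]
side stapler [(array([219.3, 311.6]), 0.81, array([ 0.6708, -0.1149,  0.101 ]))]
```

View pics/top3.png

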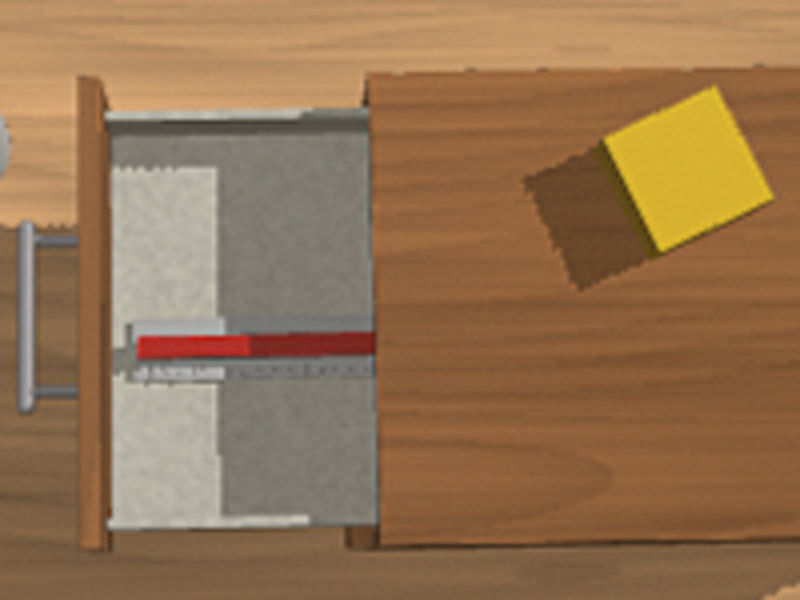

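The drawer is out. The ruler's red rib runs from crop (137, 347) to the top board's edge at (374, 343); its front end is at about (128, 352). The stapler is hidden under the top.

```bash
python3 - <<'E'
from h import *
np.set_printoptions(precision=4,suppress=True)
f=lambda x,y,z:atz("top",(180+y/4,240+x/4),z)
for x,y in((137,347),(250,346),(374,343)):print("rib",f(x,y,.117))
for x,y in((128,327),(130,380),(374,325),(374,376)):print("blade",f(x,y,.105))
o=get_obs();print(o["position"],o["qpos"])
E
```

```text
rib [0.5598 0.1035 0.117 ]
rib [0.5595 0.0318 0.117 ]
rib [ 0.5603 -0.0471  0.117 ]
blade [0.5743 0.1101 0.105 ]
blade [0.5401 0.1088 0.105 ]
blade [ 0.5734 -0.0481  0.105 ]
blade [ 0.5405 -0.0474  0.105 ]
[0.4952 0.3022 0.2933] [ 0.07    0.26   -0.8375  1.5108  0.1935  1.4567 -1.4221]
```

```bash
python3 -m jog '8 -30 0 0 0 0.13; 8 -30 0 0 0 0.13; 8 -30 0 0 0 0.13; 8 -30 0 0 0 0.13; 8 -30 0 0 0 0.123; 8 -30 0 0 0 0; 8 -30 0 0 0 0; 8 -32 -10 0 0 0' 0.2 60
python3 -m jog '0 0 -30 0 0 0; 0 0 -30 0 0 0; 0 0 0 0 0 0'
cat > plan.py <<'E'
import numpy as np
s,n=260.5,6
W=[(-156,2,0),(-156,2,4),(-156,2,8),(-156,2,12),(-156,2,16),(-140,3,17.5),(-120,4,19),(-90,6,21),(-60,8,24),(-30,14,24),(0,25,24),(40,40,24),(70,90,24)]
p=None
for u,h,a in W:
    t=np.radians(a);c,S=np.cos(t),np.sin(t)
    q=np.array([u+s*c-n*S,h+s*S+n*c])
    e=-u*np.tan(t)+h; 
    if p is not None: print((u,h,a),"d",np.round(q-p,1),"da",round(t-pt,3),"clr edge",round(70-e-16/c,1) if u<0 else"","panel",round(e+165*np.tan(t)-80,1))
    p,pt=q,t
E
python3 plan.py
```

```text
time: 9.82
position: [0.5598, 0.0595, 0.2839]
tcp_rot: [3.14, -0.0, 1.565]
ft_force: [-0.2, 0.4, 0.1]
grip_width: 0.0343
grip_force: 0.0
time: 10.2
position: [0.558, 0.0597, 0.2215]
tcp_rot: [-3.138, 0.0, 1.565]
ft_force: [0.1, 1.1, -0.4]
grip_width: 0.0339
grip_force: 0.0
(-156, 2, 4) d [-1.1 18.2] da 0.07 clr edge 41.1 panel -55.6
(-156, 2, 8) d [-2.3 18. ] da 0.07 clr edge 29.9 panel -32.9
(-156, 2, 12) d [-3.6 17.8] da 0.07 clr edge 18.5 panel -9.8
(-156, 2, 16) d [-4.8 17.5] da 0.07 clr edge 6.6 panel 14.0
(-140, 3, 17.5) d [13.9  7.5] da 0.026 clr edge 6.1 panel 19.2
(-120, 4, 19) d [17.7  7.4] da 0.026 clr edge 7.8 panel 22.1
(-90, 6, 21) d [26.7 10.5] da 0.035 clr edge 12.3 panel 23.9
(-60, 8, 24) d [24.5 14.5] da 0.052 clr edge 17.8 panel 28.2
(-30, 14, 24) d [30.  6.] da 0.0 clr edge 25.1 panel 20.8
(0, 25, 24) d [30. 11.] da 0.0 clr edge  panel 18.5
(40, 40, 24) d [40. 15.] da 0.0 clr edge  panel 15.7
(70, 90, 24) d [30. 50.] da 0.0 clr edge  panel 52.3
```

Descend to the rib and close.

```bash
python3 -m jog '1 0 -45 0 0 0.005; 0 0 -40 0 0 0; 0 0 -22 0 0 0; 0 0 -5 0 0 0; 0 0 0 0 0 0'
```

```text
time: 10.82
position: [0.561, 0.0604, 0.1126]
tcp_rot: [3.14, -0.0, 1.57]
ft_force: [0.5, 0.0, -0.3]
grip_width: 0.034
grip_force: 0.0
```

```bash
python3 - <<'E'
from h import *
import cv2
print(get_obs()["position"])
im=read_camera("side")[190:310,270:430]
cv2.imwrite("pics/s4.png",cv2.resize(im,None,fx=5,fy=5,interpolation=cv2.INTER_CUBIC)[:,:,::-1])
E
```

```text
[0.56100961 0.06040328 0.11262653]
```

View pics/s4.png

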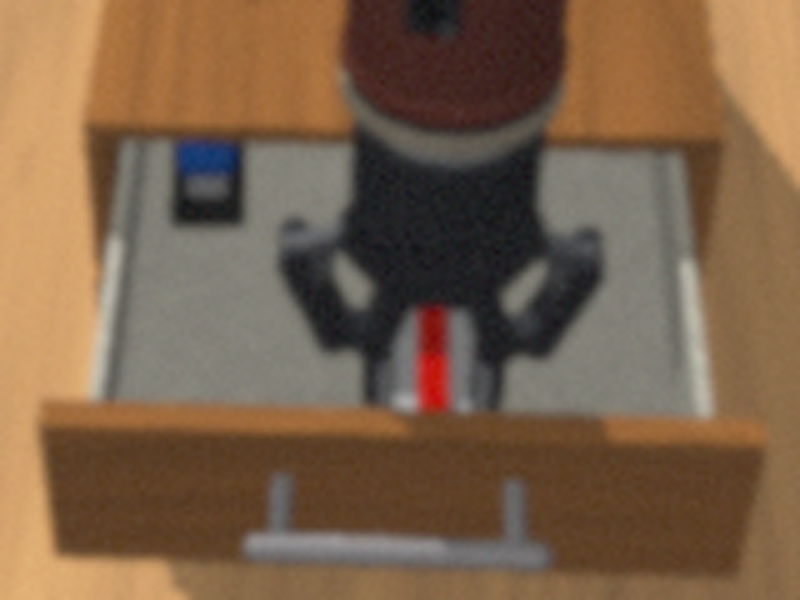

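The fingers straddle the red rib, which is centred at crop x≈432, and the stapler lies at (208, 180) well clear. Lowering the last 5 mm and gripping.

```bash
python3 -m jog '0 0 -3 0 0 0; 0 0 -2 0 0 0; 0 0 0 0 0 0'
python3 -m jog '0 0 0 0 0 0; 0 0 0 0 0 0; 0 0 0 0 0 0; 0 0 0 0 0 0' 1 100
```

```text
time: 11.25
position: [0.5602, 0.0601, 0.1063]
tcp_rot: [-3.142, 0.0, 1.57]
ft_force: [-0.2, 0.6, 0.4]
grip_width: 0.0342
grip_force: 0.0
time: 11.75
position: [0.5604, 0.0602, 0.1067]
tcp_rot: [3.141, 0.0, 1.57]
ft_force: [-1.0, -0.5, 5.8]
grip_width: 0.0106
grip_force: 98.7
```

```bash
python3 -m jog '0 0 3 0 0 0; 0 -1 18 0.07 0 0; 0 -2 18 0.07 0 0; 0 0 0 0 0 0'
python3 - <<'E'
from h import *
import cv2
im=read_camera("side")[190:310,270:430]
cv2.imwrite("pics/s5.png",cv2.resize(im,None,fx=5,fy=5,interpolation=cv2.INTER_CUBIC)[:,:,::-1])
im=read_camera("top");
for c in("top","side"):
  for l in("ruler_front","ruler"):
    r=mark_of(l,c);print(c,l,[(np.round(q["at"],1),round(q["p"],2)) for q in r[:2]])
# expected front underside
t=np.radians(8);print([proj(c,[.560,-.0445-.156+.31*np.cos(t),.101+.002+.31*np.sin(t)]) for c in("top","side")])
E
```

```text
time: 12.25
position: [0.561, 0.0552, 0.1458]
tcp_rot: [3.141, -0.139, 1.566]
ft_force: [0.1, 0.1, -1.5]
grip_width: 0.0108
grip_force: 98.0
top ruler_front [(array([263.1, 273.9]), 0.72)]
top ruler []
side ruler_front [(array([274.1, 355. ]), 0.66)]
side ruler [(array([232.3, 351.9]), 0.92)]
[array([265.3, 272.3]), array([276.8, 356.8])]
```

View pics/s5.png

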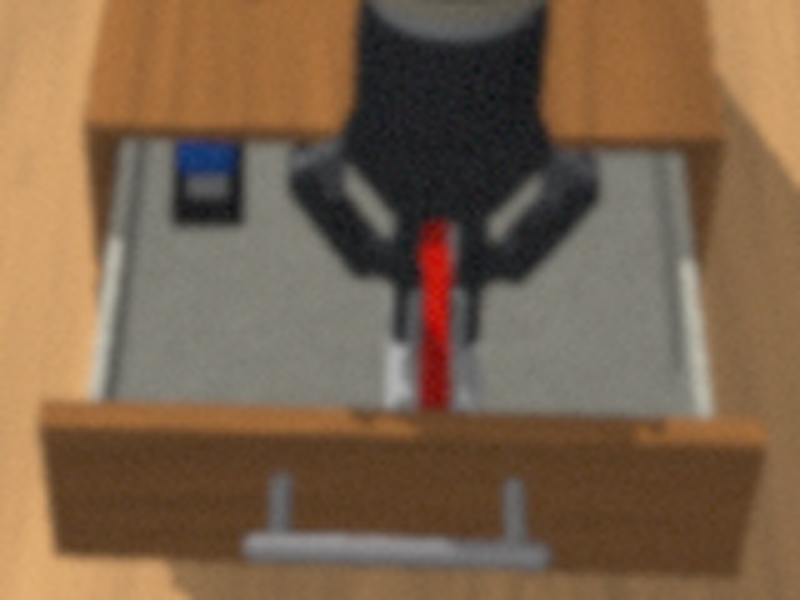

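The ruler is held by the rib and tilted, with its front still just behind the panel at crop (432, 405); the stapler is unmoved.

```bash
python3 -m jog '0 -3 18 0.07 0 0; 0 -4 17 0.07 0 0; 0 0 0 0 0 0'
python3 - <<'E'
from h import *
import cv2
np.set_printoptions(precision=4,suppress=True)
a={}
for c in("top","side"):
  im=read_camera(c)
  if c=="side": cv2.imwrite("pics/s6.png",cv2.resize(im[190:310,270:430],None,fx=5,fy=5,interpolation=cv2.INTER_CUBIC)[:,:,::-1])
  r=mark_of("ruler_front",c);print(r[:1]);a[c]=r[0]["at"] if r else None
if all(v is not None for v in a.values()):print(tri(a["top"],a["side"]))
t=np.radians(16);X=[.560,-.0445-.156+.31*np.cos(t),.103+.31*np.sin(t)];print(X,[proj(c,X) for c in("top","side")])
E
```

```text
time: 12.92
position: [0.5608, 0.0487, 0.1804]
tcp_rot: [3.141, -0.279, 1.567]
ft_force: [0.2, 0.0, -1.2]
grip_width: 0.0109
grip_force: 98.1
[{'at': [259.7, 276.6], 'p': 0.73}]
[{'at': [258.4, 356.3], 'p': 0.88}]
(array([0.5653, 0.0935, 0.1889]), [np.float64(0.002618874093830159), np.float64(0.0026188740938302337)])
[0.56, np.float64(0.09749112574087887), np.float64(0.18844758030326975)] [array([263. , 274.8]), array([259.8, 357.7])]
```

View pics/s6.png

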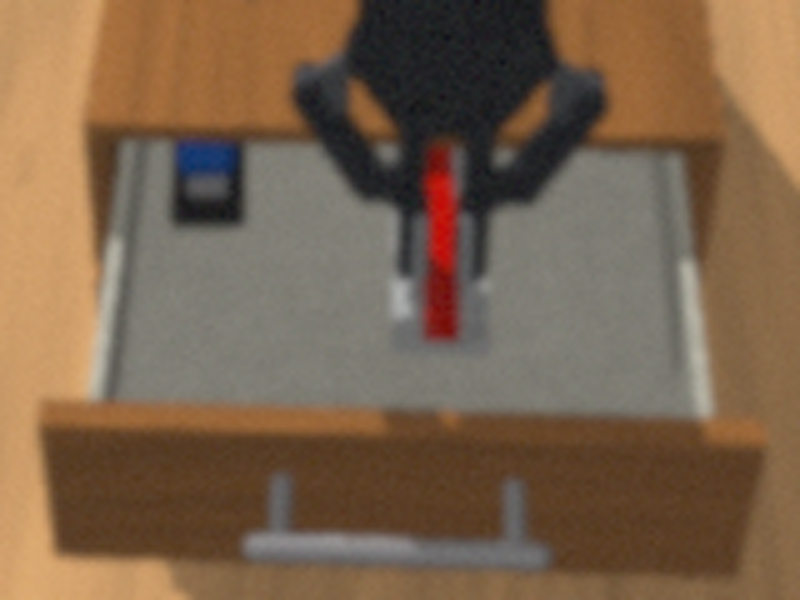

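The ruler's front end is at crop (440, 345), raised free above panel height and matching the plan; nothing is touching. Sliding out.

```bash
python3 -m jog '0 14 6 0.02 0 0; 0 18 7 0.026 0 0; 0 0 0 0 0 0'
python3 -m jog '0 13 6 0.02 0 0; 0 14 5 0.02 0 0; 0 24 14 0.052 0 0; 0 30 6 0 0 0; 0 0 0 0 0 0'
```

```text
time: 13.5
position: [0.5602, 0.0844, 0.1941]
tcp_rot: [3.141, -0.327, 1.573]
ft_force: [0.2, 0.0, -1.9]
grip_width: 0.0108
grip_force: 98.0
time: 14.12
position: [0.5596, 0.1666, 0.2254]
tcp_rot: [3.141, -0.42, 1.574]
ft_force: [-0.2, -0.1, -0.9]
grip_width: 0.0106
grip_force: 98.0
```

```bash
python3 -m jog '0 30 11 0 0 0; 0 36 14 0 0 0; 0 36 18 0 0 0; 0 30 40 0 0 0; 0 20 50 0 0 0; -20 10 30 -0.1 0 0; -20 0 0 -0.16 0 0; -20 0 0 -0.16 0 0'
python3 -m jog '-20 0 0 0 0 0.15; -20 5 0 0 0 0.15; -20 5 0 0 0 0.15; 0 0 0 0 0 0.15; 0 0 0 0 0 0.15; 0 0 0 0 0 0.15; 0 0 0 0 0 0.15; 0 0 0 0 0 0.15'
python3 - <<'E'
from h import *
import cv2
im=read_camera("top");cv2.imwrite("pics/t7.png",im[:,:,::-1])
m=regions_of("mat","top")[0];print(m["box"])
for l in ("ruler","ruler_front","ruler_rear"):print(l,mark_of(l,"top")[:1])
read_camera("side")
for l in ("ruler","ruler_front","ruler_rear"):print(l,mark_of(l,"side")[:1])
print(get_obs()["position"],get_obs()["qpos"])
E
```

```text
time: 15.12
position: [0.5003, 0.3246, 0.3884]
tcp_rot: [3.139, 0.006, 1.568]
ft_force: [0.0, 1.6, -1.2]
grip_width: 0.0108
grip_force: 98.1
time: 16.12
position: [0.4402, 0.3349, 0.3872]
tcp_rot: [-3.141, 0.001, 2.774]
ft_force: [0.4, -0.2, -1.7]
grip_width: 0.0111
grip_force: 98.1
[135.5, 247.2, 221.6, 367.4]
ruler [{'at': [261.9, 165.2], 'p': 0.9}]
ruler_front [{'at': [335.5, 133.9], 'p': 0.76}]
ruler_rear [{'at': [191.0, 197.4], 'p': 0.83}]
ruler [{'at': [271.9, 377.7], 'p': 0.63}]
ruler_front [{'at': [308.0, 490.6], 'p': 0.93}]
ruler_rear [{'at': [238.9, 277.5], 'p': 0.81}]
[0.44018278 0.33517572 0.38732023] [ 0.2041512   0.24843124 -1.13677534  1.39101192  0.22755047  1.64192354
  0.29366327]
```

View pics/t7.png

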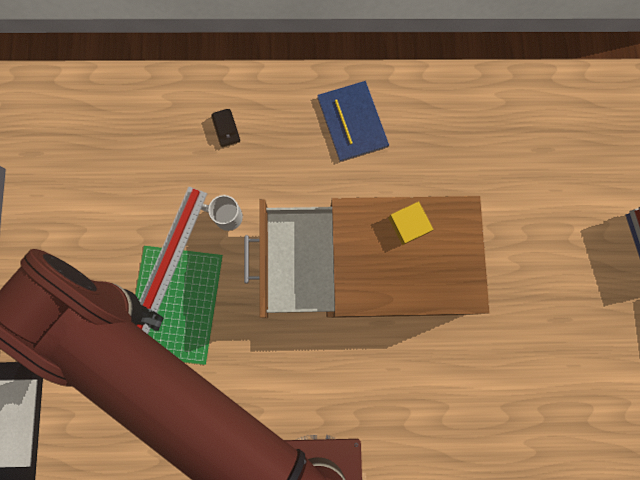

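The ruler is clear of the unit, running from (row 335, col 134) to (191, 197), held near its front end. The drawer, the mug at (212, 224) and the notes are undisturbed.

```bash
python3 - <<'E'
from h import *
np.set_printoptions(precision=4,suppress=True)
c,e=tri((261.9,165.2),(271.9,377.7));f,e2=tri((335.5,133.9),(308,490.6));r,e3=tri((191,197.4),(238.9,277.5))
print(c,f,r,e[0],e2[0],e3[0]);d=r-f;print("len",np.linalg.norm(d),"yaw",np.arctan2(d[1],d[0]),"slope",d[2]/np.hypot(d[0],d[1]))
p=np.array([.4402,.335,.3872]);print("tcp to centre",np.linalg.norm((c-p)[:2]),np.linalg.norm(((f+r)/2-p)[:2]))
t=-.137;L=.1055;print("TCP target",np.array([.474,.387])-L*np.array([np.cos(t),np.sin(t)]))
E
```

```text
[0.5403 0.3    0.3854] [0.3978 0.3549 0.385 ] [0.6859 0.2409 0.3844] 0.0007840342770737768 9.869052558843278e-05 0.002176979084889946
len 0.30980893572171847 yaw -0.37674826279151796 slope -0.0019661512724515767
tcp to centre 0.10599475233289346 0.10819186475616066
TCP target [0.3695 0.4014]
```

```bash
python3 -m jog '-24 22 0 0 0 0.08; -24 22 0 0 0 0.08; -23 22 0 0 0 0.075; 0 0 -30 0 0 0; 0 0 -35 0 0 0; 0 0 -35 0 0 0; 0 0 -35 0 0 0; 0 0 -35 0 0 0'
python3 -m jog '0 0 -35 0 0 0; 0 0 -30 0 0 0; 0 0 -20 0 0 0; 0 0 -12 0 0 0; 0 0 0 0 0 0; 0 0 0 0 0 0'
```

```text
time: 17.58
position: [0.3674, 0.4025, 0.2165]
tcp_rot: [3.141, 0.002, 3.009]
ft_force: [0.9, -0.3, -1.7]
grip_width: 0.0113
grip_force: 98.1
time: 18.32
position: [0.3695, 0.4018, 0.1213]
tcp_rot: [3.141, 0.003, 3.005]
ft_force: [0.4, -0.4, -1.6]
grip_width: 0.0109
grip_force: 98.1
```

```bash
python3 -m jog '0 0 -7 0 0 0; 0 0 -5 0 0 0; 0 0 0 0 0 0; 0 0 0 0 0 0; 0 0 0 0 0 0'
python3 - <<'E'
from h import *
import cv2
np.set_printoptions(precision=4,suppress=True)
im=read_camera("top");read_camera("side");cv2.imwrite("pics/t8.png",im[:,:,::-1])
P={}
for l in("ruler","ruler_front","ruler_rear"):
    a,b=mark_of(l,"top"),mark_of(l,"side")
    if a and b:P[l],e=tri(a[0]["at"],b[0]["at"]);print(l,P[l],e[0])
    else:print(l,a[:1],b[:1])
for l,z in(("mat",0),("mug",0),("drawer_handle",.151),("notes",.181)):
    for c in("top","side"):print(l,c,[atz(c,q["at"],z) for q in mark_of(l,c)[:1]])
print(get_obs()["qd"])
E
```

```text
time: 18.95
position: [0.3693, 0.4013, 0.1085]
tcp_rot: [3.141, 0.002, 3.005]
ft_force: [0.2, 0.2, -1.1]
grip_width: 0.0107
grip_force: 98.1
ruler [0.4773 0.3901 0.1061] 0.0002988251149860056
ruler_front [] [{'at': [439.2, 499.1], 'p': 0.59}]
ruler_rear [0.6308 0.3651 0.0961] 0.0009731517828016831
mat top [array([0.4751, 0.3824, 0.    ])]
mat side [array([0.4736, 0.3896, 0.    ])]
mug top [array([0.7247, 0.2528, 0.    ])]
mug side [array([0.7125, 0.2389, 0.    ])]
drawer_handle top [array([0.5669, 0.1679, 0.151 ])]
drawer_handle side [array([0.5787, 0.1741, 0.151 ])]
notes top [array([ 0.6566, -0.2288,  0.181 ])]
notes side [array([ 0.6489, -0.2181,  0.181 ])]
[ 0.0013  0.0007 -0.0002 -0.001   0.0003 -0.0017  0.0019]
```

View pics/t8.png

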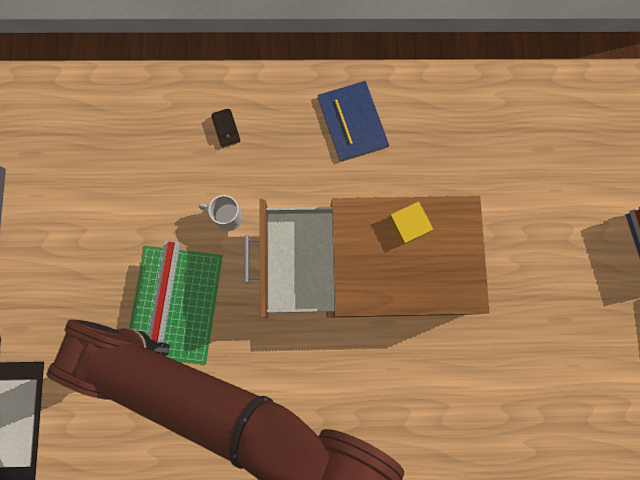

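The ruler lies level over the mat, from (row 243, col 171) to (345, 155); the mug, notes and open drawer are unchanged.

```bash
python3 -c "
from cell import ticket
print(ticket.finish_job())"
```

```text
the job is handed in; nothing more can be done
None
```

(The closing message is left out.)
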